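Set the stay of the gluing jig

TASK

Open the spring-loaded swing fence of the gluing jig and drop the brass-plated middle hole of its stay arm over the steel peg, fully down so that the stay lies level and holds the fence open, then let go. The peg was clamped by eye somewhere along its slot, so feel for it lightly: never press the stay on the peg with 20 N or more. Leave the other tools where they lie.

Things in the scene. Friction and masses are not known exactly. Their poses are not given: they have to be found in the camera images.
- jig: Gluing jig fixed to the worktop: plywood board 300x270x18 mm with a fixed dark wooden rail and a pale swing fence, both 32 mm thick and 215 mm long, tops 56-57 mm above the worktop. Origin: on the upright hinge axis of the swing fence, at worktop height; z up. With the fence shut, rail and fence lie face to face along the jig's -y; the rail is on the -x side (the robot's side), the fence on the +x side.
- peg_plate: Dark steel plate 80x40 mm (80 along the jig's x) on the fixed rail, top 56.5 mm above the worktop, that carries the steel peg in a slot along the jig's x. Its centre is at x = -42, y = -130 mm in the jig's frame. The peg is 10 mm thick and stands 24 mm above the plate; its upper 4 mm taper to 8.4 mm across the flat top. It was clamped by eye anywhere from 18 mm nearer to 18 mm farther than the slot's middle along the slot, and does not move: find it by feel or sight.
- slot (a point): Middle of the peg's slot, on the plate's top (56.5 mm above the worktop). The peg itself is off this point by up to 18 mm either way along the jig's x.
- fence (a joint): Opening angle of the swing fence in rad, 0 = shut against the rail, up to 1.2; grows counter-clockwise seen from above. A spring shuts it with 0.25 N m at 0 and 0.5 N m per rad more as it opens, which is about 5 N along the stay at the wanted setting (about 0.5 to 0.85 rad, depending on where the peg is clamped).
- swivel (a joint): Swivel angle of the stay arm on the fence in rad; its upright axis is at x = 18, y = -160 mm in the jig's frame with the fence shut and turns with the fence. At fence 0 and swivel 0 the stay points along the jig's -x; it grows counter-clockwise seen from above, so the stay's heading in the jig is pi + fence + swivel. Range -1.2 to 1.2, moves freely.
- stay_lift (a joint): How far the stay is tilted up about its pivot in rad: 0 = lying level (fully down, its underside 58 mm above the worktop), up to 0.6. The tilt axis is level, crosses the swivel axis 62 mm above the worktop. It falls by its own weight. Tilting raises the bar little near its pivot, so it passes over the peg only once the fence has been opened with the stay held to the peg's side.
- stay: Stay arm on the swing fence: flat aluminium bar 283 mm long, 36 mm wide, 8 mm thick, about 0.2 kg, with three 12 mm holes at 106, 150 and 194 mm from its pivot and a red knob at its free end. Origin at the pivot at half thickness; x along the bar to the knob, z up. It lies at first beside the peg.
- brass_hole (a point): Centre of the middle hole, the one in the square brass plate (26 mm, 1 mm thick, on top of the bar), 150 mm from the pivot, at half the bar's thickness. The other two holes have no brass.
- knob_grip (a point): Grip point at the middle of the red upright knob (24 mm thick, round, 40 mm tall, top 20 mm above this point; its foot is 20 mm and the bar's top 34 mm below), 245 mm from the pivot, 38 mm above the bar's half thickness. The knob sits on a soft rubber buffer: it gives about 1 mm per 1.5 N along its own axis (up to 8 mm) and 1 mm per 4 N sideways (up to 4 mm), and does not turn on the bar.
- tape_measure: yellow pocket tape measure, 36x99x66 mm, a bystander; origin at the middle of its underside.
- wedge_2: brown hardwood wedge, 34x120x24 mm, a bystander; origin at the middle of its underside.
- sanding_block: cork sanding block, 63x119x36 mm, a bystander; origin at the middle of its underside.
- try_square: try square with dark wooden stock and steel blade, 118x186x19 mm, a bystander; origin at the middle of its underside.
- pad_1: pale wooden clamp pad, 62x95x20 mm, a bystander; origin at the middle of its underside.

How it is judged:
By the outcome, as a careful person would: the job done as asked, in the order asked, and still so for the second after the job is handed in, with the robot touching nothing.
It also fails if it takes over 72 s, if anything falls off the work surface, if the arm or the gripper's body presses on something with over 40 N, if the wrist force passes 120 N, or if a joint passes its speed limit or range.

ROBOT

A 6-joint arm with a two-finger parallel gripper is mounted at the origin on a cart in front of the work surface, level with it; the furniture and walls round the work are solid. World frame = base frame: x ahead of the robot, y to its left, z up, the work surface at z = 0. Lengths are in mm, angles in rad, forces in N, time in s.
With the tool pointing down it reaches from about 325 to 900 mm from the base axis. Payload 6.1 kg.
Tool frame: the origin (TCP) lies midway between the tips of the shut fingers; the grasp point (between the pads) lies tcp_to_grasp behind it (tcp_to_grasp is the distance from the TCP to the grasp point, in mm); z points along the fingers, y is the line along which they close (so a half turn about z gives the same grasp; the last joint's range is limited). The gripper opens to 87 mm and grips with 3 to 60 N. Pads are 19 mm wide; open, the fingers measure 117 mm over their backs; the gripper's body (75 mm by 190 mm) begins 51 mm behind the grasp point.
Start: joints at [-1.335, 0.22, 1.526, -0, 1.395, -0.126], TCP at [221.216, -584.533, 222.538] pointing down, gripper open.
Joint ranges: [-2.98, 2.98], [-0.91, 2.08], [0.09, 2.57], [-1.24, 4.39], [0.2, 2.65], [-2.68, 2.68]. Speed limits (rad/s): [2.57, 2.57, 3.01, 3.14, 3.14, 3.14].

INTERFACE

Orientations are given as a unit quaternion [w, x, y, z].
In Python, from rig import * gives the robot as it stands.
- The arm moves only by the tool servo_tool, never from a script. Its argument "motion" is a list of rows, each an object of numbers: "tx", "ty", "tz": the shift along the world's x, y, z normalised to -1 to 1, where 1 is 0.75 m; "ax", "ay", "az": the turn, a rotation vector about the world's x, y, z normalised to -1 to 1, where 1 is pi rad. In form: [{"tx": .., "ty": .., "tz": .., "ax": .., "ay": .., "az": ..}, ...]. A call has exactly 5 rows; each row is the pose to reach, as a shift and turn from the pose commanded when the call began, turning the shorter way round; what a row does not reach only later rows make up. A row lasts 1/10 s, in which the tool goes at most 50 mm and 8.59 degrees, less where a joint would pass 70% of its speed; a pose out of reach is approached as far as the arm can. A call with a number of a shift or a turn outside -1 to 1 is refused whole. A call with a gripper value outside its range is refused whole. "fingers" is the gripper command: -1 is shut, 1 is fully open, values between are in proportion, set as the call begins (left out, the last holds). The fingers move at their own pace and stop on an object; the grip force is fixed at half the most. Time passes only in rows, so rows that repeat a pose let the fingers close, or fill a call up. It gives the time, the measured TCP pose, the force, the opening and the grip force at its end, in the units of the state.
- get_obs(): the state, without advancing time (a new reading comes with each control period).
- read_camera(name): name is "side" or "top"; returns a dict with "color" (420x560x3 uint8, blue, green, red), "depth" (420x560 float32, mm along the optical axis (not along the pixel's ray), 0 where there is no reading), "camera_matrix" (3x3 intrinsics, pixels), "view" (4x4, takes a point from world to camera coordinates). Camera axes: x right, y down, z forward; pixel columns grow to the right and rows downward; lengths in mm; the calibration is good to about 2 mm. A picture is of the moment at which its call begins.
- close_job(): hands the job in; it is judged then, once.
The state is a dict: "time_s": time; "joints": joint angles; "dq": joint speeds; "effort": joint torques, N m; "eef_pos": TCP position; "ee_rot": TCP orientation; "ft_force": force on the tool from outside, world axes, zero at the start; "wrist_torque": the same for the moment, N m; "width": finger opening in mm; "finger_force": force on a finger pad.
Only numpy, scipy, OpenCV 4.12 (cv2) and the standard library are available. Lean on these libraries where they do the work, as an engineer would, in place of code of your own. Each camera call takes 0.05 s, during which the arm holds its last target. There are 200 camera calls.

## Working session

There is one attempt and no reset: what is moved stays moved. The work goes in short steps, Python scripts to look and compute and a tool call to move; the robot and the scene stay as the last step left them, time stands still between calls to the robot, and variables do not carry over. Pictures are saved under pics/ and viewed, at most 10 in all, crops included, and the job is handed in when it is done.

Besides the shell and the picture viewer there is one more tool, called by a JSON object that holds its "method" and its "body", one argument or row to a line. servo_tool: Moves the arm, as the interface text tells. Scaled input: -1 to 1 covers 0.75 m each way for a shift and pi rad each way for a turn. Its arguments: {"type":"object","properties":{"motion":{"type":"array"},"fingers":{"type":"number"}},"required":["motion"]}

```bash
mkdir -p pics; ls; python3 - <<'E'
from rig import *
import cv2, numpy as np
o=get_obs();print(o)
for n in("top","side"):
    r=read_camera(n);cv2.imwrite(f"pics/{n}0.png",r["color"]);np.savez(f"{n}0.npz",**r)
    print(n,r["camera_matrix"].tolist(),np.round(r["view"],3).tolist())
E
```

```text
pics
{'time_s': 0.0, 'joints': array([-1.33505698e+00,  2.21228024e-01,  1.52762269e+00,  1.12072250e-05,
        1.39468984e+00, -1.26127985e-01]), 'dq': array([-0.00060884,  0.00088011,  0.00090972,  0.00040778, -0.0006299 ,
        0.00020042]), 'effort': array([ 1.07512064e-03, -4.94606173e+01, -3.87374103e+01,  7.00958376e-02,
        5.70228556e-02, -1.28835977e-04]), 'eef_pos': array([ 221.10016   , -583.91864723,  221.42995413]), 'ee_rot': array([-9.72789526e-04,  9.83675822e-01,  1.79947018e-01, -4.78435557e-05]), 'ft_force': array([ 0.09429171,  0.23064311, -0.42426263]), 'wrist_torque': array([ 0.00619085, -0.00733498,  0.04215162]), 'finger_force': 0.0, 'width': 86.86711246488925}
top [[427.0135604539459, 0.0, 280.6456853875562], [0.0, 427.0135604539459, 204.6911156889798], [0.0, 0.0, 1.0]] [[0.014, -1.0, -0.013, 142.941], [-0.993, -0.013, -0.115, 607.124], [0.115, 0.015, -0.993, 1136.306], [0.0, 0.0, 0.0, 1.0]]
side [[418.9985941301974, 0.0, 287.40161411609023], [0.0, 418.9985941301974, 208.2779644567536], [0.0, 0.0, 1.0]] [[-0.883, -0.469, 0.022, 592.089], [-0.246, 0.423, -0.872, 160.656], [0.4, -0.776, -0.488, 1076.948], [0.0, 0.0, 0.0, 1.0]]
```

View pics/top0.png

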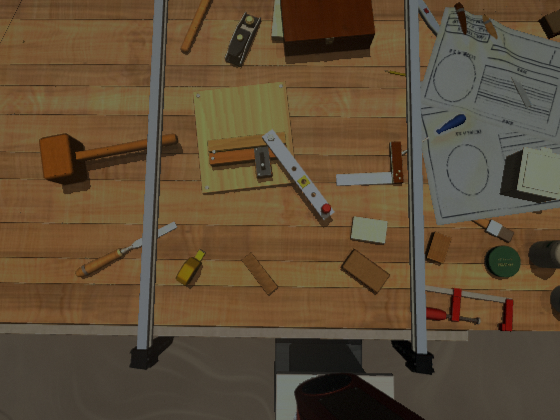

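View pics/side0.png

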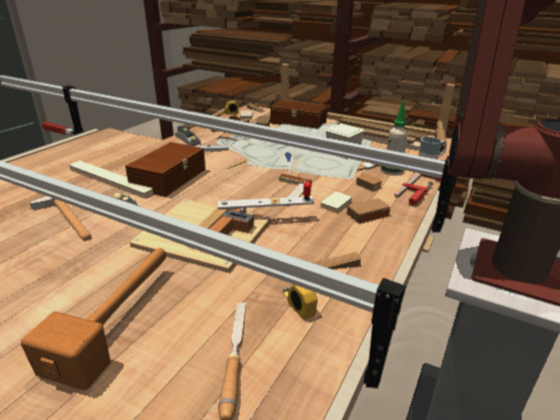

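```bash
cat > h.py <<'E'
import numpy as np, cv2
def load(n): return dict(np.load(n+".npz"))
def ray(r,u,v):
    V=r["view"];R=V[:3,:3];c=-R.T@V[:3,3]
    d=R.T@np.linalg.solve(r["camera_matrix"],[u,v,1.]);return c,d
def onz(r,u,v,z):
    c,d=ray(r,u,v);return c+d*(z-c[2])/d[2]
def dep(r,u,v):
    c,d=ray(r,u,v);return c+d*float(r["depth"][int(v),int(u)])
def proj(r,p):
    q=r["view"][:3,:3]@np.asarray(p)+r["view"][:3,3];q=r["camera_matrix"]@q;return q[:2]/q[2]
E
python3 - <<'E'
from h import *
t=load("top0");s=load("side0")
for uv in[(158,60),(150,200),(144,340),(410,60),(413,200),(418,330),(420,362),(142,355)]: print("rail",uv,dep(t,*uv).round())
for uv in[(100,200),(300,262),(100,98),(380,150)]: print("siderail",uv,dep(s,*uv).round())
for uv in[(326,209),(303,182),(270,135),(263,162),(240,158),(240,140),(240,110)]: print(uv,dep(t,*uv).round(1))
c=t["color"][70:230,180:350];cv2.imwrite("pics/c1.png",cv2.resize(c,None,fx=4.5,fy=3.7*4.5/4.5,interpolation=cv2.INTER_CUBIC)) if 0 else cv2.imwrite("pics/c1.png",cv2.resize(cv2.convertScaleAbs(c,alpha=1.4),None,fx=3.7,fy=3.7,interpolation=cv2.INTER_CUBIC))
E
```

```text
rail (158, 60) [950. 462. 182.]
rail (150, 200) [595. 465. 182.]
rail (144, 340) [267. 463. 181.]
rail (410, 60) [ 956. -168.  181.]
rail (413, 200) [ 604. -168.  182.]
rail (418, 330) [ 301. -173.  182.]
rail (420, 362) [ 232. -172.  196.]
rail (142, 355) [236. 461. 194.]
siderail (100, 200) [921. 478. 179.]
siderail (300, 262) [402. 464. 180.]
siderail (100, 98) [1672. -169.  172.]
siderail (380, 150) [ 442. -174.  182.]
(326, 209) [586.1  34.3 117.3]
(303, 182) [ 6.752e+02  8.910e+01 -1.000e-01]
(270, 135) [790.2 182.2  74.7]
(263, 162) [720.6 201.1  51.4]
(240, 158) [729.9 264.   56.4]
(240, 140) [781.  265.5  54. ]
(240, 110) [880.  272.3  14.7]
```

View pics/c1.png

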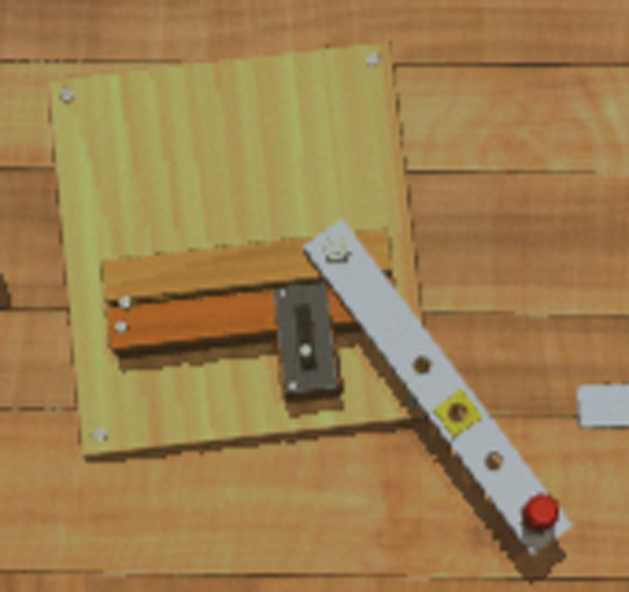

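```bash
cat >> h.py <<'E'
C=lambda u,v:((u+.5)/3.7-.5+180,(v+.5)/3.7-.5+70)
E
python3 - <<'E'
from h import *
t=load("top0")
g=lambda u,v,z:onz(t,*C(u,v),z)
pl=[g(*p,56.5) for p in[(275,291),(322,284),(341,390),(290,398)]]
print("plate",np.round(pl,1).tolist(),np.mean(pl,0).round(1))
print("peg",g(306,350,80.5).round(1))
b=[g(*p,18) for p in[(50,83),(391,42),(422,420),(85,456)]]
print("board",np.round(b,1).tolist(),[np.degrees(np.arctan2(*(b[j]-b[i])[[1,0]])).round(2) for i,j in[(0,1),(3,2),(3,0),(2,1)]])
print("fence far edge",[g(*p,56.5).round(1) for p in[(103,262),(310,239),(389,230)]])
print("rail near edge",[g(*p,56.5).round(1) for p in[(115,352),(278,334)]])
P=g(336,249,70);B=g(457,411,67);K=g(541,509,120)
print("pivot",P.round(1),"brass",B.round(1),"knob",K.round(1),np.linalg.norm((B-P)[:2]),np.linalg.norm((K-P)[:2]))
# red mask in both views
for n in("top0","side0"):
    r=load(n);h=cv2.cvtColor(r["color"],cv2.COLOR_BGR2HSV)
    m=cv2.inRange(h,(0,180,90),(5,255,255))|cv2.inRange(h,(174,180,90),(180,255,255))
    k,l,st,ce=cv2.connectedComponentsWithStats(m)
    print(n,[(st[i].tolist(),ce[i].round(1).tolist()) for i in range(1,k) if st[i][4]>25])
E
```

```text
plate [[757.5, 226.3, 56.5], [763.2, 191.6, 56.5], [683.6, 176.2, 56.5], [677.2, 213.6, 56.5]] [720.4 201.9  56.5]
peg [708.2 201.   80.5]
board [[931.0, 408.6, 18.0], [966.7, 143.2, 18.0], [668.5, 115.8, 18.0], [637.7, 370.8, 18.0]] [np.float64(-82.35), np.float64(-83.13), np.float64(7.35), np.float64(5.25)]
fence far edge [array([778.1, 354.9,  56.5]), array([797.3, 201.1,  56.5]), array([804.8, 142.5,  56.5])]
rail near edge [array([710.1, 343.6,  56.5]), array([725.1, 223.4,  56.5])]
pivot [786.1 181.1  70. ] brass [667.2  91.2  67. ] knob [590.4  34.9 120. ] 149.09616145900108 244.26746351230872
top0 [([323, 204, 8, 7, 41], [326.3, 207.2]), ([452, 288, 10, 33, 213], [456.2, 304.3]), ([506, 299, 7, 32, 186], [509.0, 314.8]), ([427, 310, 19, 9, 120], [435.5, 313.8])]
side0 [([304, 182, 7, 14, 73], [307.0, 188.1]), ([404, 184, 12, 5, 26], [410.3, 185.9]), ([410, 193, 14, 9, 41], [417.2, 197.7])]
```

```bash
cat >> h.py <<'E'
from scipy.spatial.transform import Rotation as Ro
from scipy.optimize import fsolve
import json
PSI=0.124;H=np.array([747.8,337.2,0.]);PEG=np.array([-55.8,-130.])
rz=lambda a:Ro.from_euler('z',a)
def pivot(f): return (rz(f).apply([18,-160,0])+[0,0,62])
def stay(f,s,l):   # world rot and pivot (stay frame)
    R=rz(PSI+np.pi+f+s)*Ro.from_euler('y',-l); return R,H+rz(PSI).apply(pivot(f))
def pt(f,s,l,p): R,o=stay(f,s,l);return o+R.apply(p)
def solve(x,y,l,p=(150,0,0),g=(.6,-.5)): # fs putting stay point p at jig xy
    w=H+rz(PSI).apply([x,y,0]);return fsolve(lambda q:(pt(q[0],q[1],l,p)-w)[:2],g)
def solvek(x,y,l,g=(.6,-.5)): return fsolve(lambda q:(pt(q[0],q[1],l,(245,0,38))-np.array([x,y,0]))[:2],g)
TG=0.
def tool(f,s,l,dz=0,tg=None):
    R,o=stay(f,s,l); tg=TG if tg is None else tg
    # tool z = -stay z ; tool y across the bar
    T=R*Ro.from_matrix(np.array([[-1,0,0],[0,1,0],[0,0,-1]]).T)
    p=o+R.apply([245,0,38+dz]); return p+T.apply([0,0,tg]),T
def rows(cmd,targets):
    p0,q0=np.array(cmd[0]),Ro.from_quat(cmd[1],scalar_first=True);out=[]
    for p,T in targets:
        d=(p-p0)/750;a=(T*q0.inv()).as_rotvec()/np.pi
        out.append(dict(zip("tx ty tz ax ay az".split(),[round(float(v),4) for v in[*d,*a]])))
    return out
def after(cmd,row):
    g=lambda k:np.array([row.get(c,0) for c in k])
    return [(np.array(cmd[0])+750*g(["tx","ty","tz"])).tolist(),(Ro.from_rotvec(np.pi*g(["ax","ay","az"]))*Ro.from_quat(cmd[1],scalar_first=True)).as_quat(scalar_first=True).tolist()]
save=lambda c:json.dump(c,open("cmd.json","w"))
cmd=lambda:json.load(open("cmd.json"))
def show(rs):
    for r in rs: print(json.dumps(r))
E
python3 - <<'E'
import rig;from h import *
print([ (k,getattr(rig,k)) for k in dir(rig) if not k.startswith('__')])
print(pt(0,.518,0,(245,0,38)),pt(0,.518,0,(150,0,0)))
for l in(.25,0):
    q=solve(*PEG,l);print(q, pt(*q,l,(245,0,38)))
p,T=tool(0,.518,0,0);print(p,T.as_quat(scalar_first=True))
E
```

```text
[('Unreachable', <class 'rig.Unreachable'>), ('close_job', <function connect.<locals>.done at 0x7f96aa7677e0>), ('get_obs', <function make.<locals>.<lambda> at 0x7f96aa7f45e0>), ('read_camera', <function make.<locals>.drawn_camera at 0x7f96aa7f40e0>), ('tcp_to_grasp', 18.700000000000003)]
[589.23054691  33.94917202 100.        ] [665.31602445  90.83502358  62.        ]
[ 0.47727239 -0.50377766] [626.254303   193.25195303 159.43264204]
[ 0.51291571 -0.51676792] [614.19202396 189.9100793  100.        ]
[589.23054691  33.94917202 100.        ] [-0.         -0.94892038 -0.31551564  0.        ]
```

```bash
sed -i 's/^TG=0./TG=18.7/' h.py; cat >> h.py <<'E'
def interp(c,P,T,n):
    from scipy.spatial.transform import Slerp
    q0=Ro.from_quat(c[1],scalar_first=True); 
    if (q0.inv()*T).magnitude()>np.pi/2: T=T*Ro.from_euler('z',np.pi)
    S=Slerp([0,1],Ro.concatenate([q0,T]));return [(np.array(c[0])+(P-np.array(c[0]))*u,S(u)) for u in np.linspace(0,1,n+1)[1:]]
E
python3 - <<'E'
from h import *
c=[[221.216,-584.533,222.538],[0,0.983676,0.179947,0]]
_,T=tool(0,.518,0)
c0=c
for P,T2 in [((280,-485,290),T),((430,-240,290),T),((589.5,34,240),T),((589.5,34,165),T),((589.5,34,81.5),T)]:
    # keep turn spread
    r=rows(c,interp(c,np.array(P),T2,5)); 
    print(P);show(r); c=after(c,r[-1]); print(c)
save(c)
E
```

```text
(280, -485, 290)
{"tx": 0.0157, "ty": 0.0265, "tz": 0.018, "ax": 0.0, "ay": 0.0, "az": 0.0178}
{"tx": 0.0314, "ty": 0.0531, "tz": 0.036, "ax": 0.0, "ay": 0.0, "az": 0.0357}
{"tx": 0.047, "ty": 0.0796, "tz": 0.054, "ax": 0.0, "ay": 0.0, "az": 0.0535}
{"tx": 0.0627, "ty": 0.1062, "tz": 0.072, "ax": 0.0, "ay": 0.0, "az": 0.0713}
{"tx": 0.0784, "ty": 0.1327, "tz": 0.0899, "ax": 0.0, "ay": 0.0, "az": 0.0892}
[[280.016, -485.00800000000004, 289.963], [0.0, 0.9489053386925888, 0.3155608629103165, 0.0]]
(430, -240, 290)
{"tx": 0.04, "ty": 0.0653, "tz": 0.0, "ax": 0.0, "ay": 0.0, "az": -0.0}
{"tx": 0.08, "ty": 0.1307, "tz": 0.0, "ax": 0.0, "ay": 0.0, "az": -0.0}
{"tx": 0.12, "ty": 0.196, "tz": 0.0, "ax": 0.0, "ay": 0.0, "az": -0.0}
{"tx": 0.16, "ty": 0.2613, "tz": 0.0, "ax": 0.0, "ay": 0.0, "az": -0.0}
{"tx": 0.2, "ty": 0.3267, "tz": 0.0, "ax": 0.0, "ay": 0.0, "az": -0.0}
[[430.016, -239.98300000000003, 289.963], [0.0, 0.9489053386925888, 0.3155608629103165, 0.0]]
(589.5, 34, 240)
{"tx": 0.0425, "ty": 0.0731, "tz": -0.0133, "ax": 0.0, "ay": 0.0, "az": -0.0}
{"tx": 0.0851, "ty": 0.1461, "tz": 
[... 626 characters left out ...]
, "tz": -0.08, "ax": 0.0, "ay": 0.0, "az": -0.0}
{"tx": 0.0, "ty": 0.0, "tz": -0.1, "ax": 0.0, "ay": 0.0, "az": -0.0}
[[589.466, 33.99199999999999, 165.01300000000003], [0.0, 0.9489053386925888, 0.3155608629103165, 0.0]]
(589.5, 34, 81.5)
{"tx": 0.0, "ty": 0.0, "tz": -0.0223, "ax": 0.0, "ay": 0.0, "az": -0.0}
{"tx": 0.0, "ty": 0.0, "tz": -0.0445, "ax": 0.0, "ay": 0.0, "az": -0.0}
{"tx": 0.0, "ty": 0.0, "tz": -0.0668, "ax": 0.0, "ay": 0.0, "az": -0.0}
{"tx": 0.0, "ty": 0.0, "tz": -0.0891, "ax": 0.0, "ay": 0.0, "az": -0.0}
{"tx": 0.0, "ty": 0.0, "tz": -0.1114, "ax": 0.0, "ay": 0.0, "az": -0.0}
[[589.466, 33.99199999999999, 81.46300000000004], [0.0, 0.9489053386925888, 0.3155608629103165, 0.0]]
```

{"method": "servo_tool", "body": {
  "motion": [
    {"tx": 0.0157, "ty": 0.0265, "tz": 0.018, "az": 0.0178},
    {"tx": 0.0314, "ty": 0.0531, "tz": 0.036, "az": 0.0357},
    {"tx": 0.047, "ty": 0.0796, "tz": 0.054, "az": 0.0535},
    {"tx": 0.0627, "ty": 0.1062, "tz": 0.072, "az": 0.0713},
    {"tx": 0.0784, "ty": 0.1327, "tz": 0.0899, "az": 0.0892}
  ],
  "fingers": 1
}}

```text
$.motion[0]: bad value
```

{"method": "servo_tool", "body": {
  "motion": [
    {"tx": 0.0275, "ty": 0.0461},
    {"tx": 0.055, "ty": 0.0922},
    {"tx": 0.0825, "ty": 0.1383},
    {"tx": 0.11, "ty": 0.1844},
    {"tx": 0.1375, "ty": 0.2305}
  ]
}}

```text
$.motion[0]: bad value
```

{"method": "servo_tool", "body": {
  "motion": [
    {"tx": 0.0275, "ty": 0.0461},
    {"tx": 0.055, "ty": 0.0922},
    {"tx": 0.0825, "ty": 0.1383},
    {"tx": 0.11, "ty": 0.1844},
    {"tx": 0.1375, "ty": 0.2305}
  ]
}}

```text
$.motion[0]: bad value
```

{"method": "servo_tool", "body": {
  "motion": [
    {"tx": 0.0275, "ty": 0.0461, "tz": -0.013},
    {"tx": 0.055, "ty": 0.0922, "tz": -0.026},
    {"tx": 0.0825, "ty": 0.1383, "tz": -0.04},
    {"tx": 0.11, "ty": 0.1844, "tz": -0.053},
    {"tx": 0.1375, "ty": 0.231, "tz": -0.0666}
  ]
}}

```text
$.motion[0]: bad value
```

{"method": "servo_tool", "body": {
  "motion": [
    {"tz": -0.02},
    {"tz": -0.04},
    {"tz": -0.06},
    {"tz": -0.08},
    {"tz": -0.1}
  ]
}}

```text
$.motion[0]: bad value
```

All keys seem to be required.

{"method": "servo_tool", "body": {
  "motion": [
    {"tx": 0.0157, "ty": 0.0265, "tz": 0.018, "ax": 0, "ay": 0, "az": 0.0178},
    {"tx": 0.0314, "ty": 0.0531, "tz": 0.036, "ax": 0, "ay": 0, "az": 0.0357},
    {"tx": 0.047, "ty": 0.0796, "tz": 0.054, "ax": 0, "ay": 0, "az": 0.0535},
    {"tx": 0.0627, "ty": 0.1062, "tz": 0.072, "ax": 0, "ay": 0, "az": 0.0713},
    {"tx": 0.0784, "ty": 0.1327, "tz": 0.0899, "ax": 0, "ay": 0, "az": 0.0892}
  ],
  "fingers": 1
}}

```text
time_s: 0.6
eef_pos: [280.3, -483.9, 289.9]
ee_rot: [-0.001, 0.949, 0.317, -0.0]
ft_force: [0.0, -0.6, 0.4]
width: 87.1
finger_force: 0.0
```

{"method": "servo_tool", "body": {
  "motion": [
    {"tx": 0.0275, "ty": 0.0461, "tz": 0, "ax": 0, "ay": 0, "az": 0},
    {"tx": 0.055, "ty": 0.0922, "tz": 0, "ax": 0, "ay": 0, "az": 0},
    {"tx": 0.0825, "ty": 0.1383, "tz": 0, "ax": 0, "ay": 0, "az": 0},
    {"tx": 0.11, "ty": 0.1844, "tz": 0, "ax": 0, "ay": 0, "az": 0},
    {"tx": 0.1375, "ty": 0.2305, "tz": 0, "ax": 0, "ay": 0, "az": 0}
  ]
}}

```text
time_s: 1.1
eef_pos: [383.5, -310.5, 289.6]
ee_rot: [-0.0, 0.949, 0.315, -0.0]
ft_force: [0.4, 0.3, 0.2]
width: 86.6
finger_force: 0.0
```

{"method": "servo_tool", "body": {
  "motion": [
    {"tx": 0.0275, "ty": 0.0461, "tz": 0, "ax": 0, "ay": 0, "az": 0},
    {"tx": 0.055, "ty": 0.0922, "tz": 0, "ax": 0, "ay": 0, "az": 0},
    {"tx": 0.0825, "ty": 0.1383, "tz": 0, "ax": 0, "ay": 0, "az": 0},
    {"tx": 0.11, "ty": 0.1844, "tz": 0, "ax": 0, "ay": 0, "az": 0},
    {"tx": 0.1375, "ty": 0.2305, "tz": 0, "ax": 0, "ay": 0, "az": 0}
  ]
}}

```text
time_s: 1.6
eef_pos: [486.7, -137.6, 289.7]
ee_rot: [-0.0, 0.949, 0.316, -0.0]
ft_force: [0.8, -0.1, -0.6]
width: 87.2
finger_force: 0.0
```

{"method": "servo_tool", "body": {
  "motion": [
    {"tx": 0.0275, "ty": 0.0461, "tz": -0.013, "ax": 0, "ay": 0, "az": 0},
    {"tx": 0.055, "ty": 0.0922, "tz": -0.026, "ax": 0, "ay": 0, "az": 0},
    {"tx": 0.0825, "ty": 0.1383, "tz": -0.04, "ax": 0, "ay": 0, "az": 0},
    {"tx": 0.11, "ty": 0.1844, "tz": -0.053, "ax": 0, "ay": 0, "az": 0},
    {"tx": 0.1375, "ty": 0.231, "tz": -0.0666, "ax": 0, "ay": 0, "az": 0}
  ]
}}

```text
time_s: 2.1
eef_pos: [589.8, 35.6, 239.2]
ee_rot: [-0.0, 0.949, 0.316, -0.0]
ft_force: [0.7, -0.2, 0.1]
width: 86.8
finger_force: 0.0
```

{"method": "servo_tool", "body": {
  "motion": [
    {"tx": 0, "ty": 0, "tz": -0.02, "ax": 0, "ay": 0, "az": 0},
    {"tx": 0, "ty": 0, "tz": -0.04, "ax": 0, "ay": 0, "az": 0},
    {"tx": 0, "ty": 0, "tz": -0.06, "ax": 0, "ay": 0, "az": 0},
    {"tx": 0, "ty": 0, "tz": -0.08, "ax": 0, "ay": 0, "az": 0},
    {"tx": 0, "ty": 0, "tz": -0.1, "ax": 0, "ay": 0, "az": 0}
  ]
}}

```text
time_s: 2.6
eef_pos: [589.0, 32.9, 163.8]
ee_rot: [0.0, 0.949, 0.315, -0.0]
ft_force: [0.0, 0.0, -0.5]
width: 87.2
finger_force: 0.0
```

{"method": "servo_tool", "body": {
  "motion": [
    {"tx": 0, "ty": 0, "tz": -0.0223, "ax": 0, "ay": 0, "az": 0},
    {"tx": 0, "ty": 0, "tz": -0.0446, "ax": 0, "ay": 0, "az": 0},
    {"tx": 0, "ty": 0, "tz": -0.0669, "ax": 0, "ay": 0, "az": 0},
    {"tx": 0, "ty": 0, "tz": -0.0892, "ax": 0, "ay": 0, "az": 0},
    {"tx": 0, "ty": 0, "tz": -0.1113, "ax": 0, "ay": 0, "az": 0}
  ]
}}

```text
time_s: 3.1
eef_pos: [589.1, 33.2, 80.4]
ee_rot: [0.0, 0.949, 0.315, -0.0]
ft_force: [-0.4, -0.2, 0.3]
width: 86.7
finger_force: 0.0
```

{"method": "servo_tool", "body": {
  "motion": [
    {"tx": 0, "ty": 0, "tz": 0, "ax": 0, "ay": 0, "az": 0},
    {"tx": 0, "ty": 0, "tz": 0, "ax": 0, "ay": 0, "az": 0},
    {"tx": 0, "ty": 0, "tz": 0, "ax": 0, "ay": 0, "az": 0},
    {"tx": 0, "ty": 0, "tz": 0, "ax": 0, "ay": 0, "az": 0},
    {"tx": 0, "ty": 0, "tz": 0, "ax": 0, "ay": 0, "az": 0}
  ],
  "fingers": -1
}}

```text
time_s: 3.6
eef_pos: [590.0, 33.9, 82.5]
ee_rot: [0.0, 0.949, 0.316, 0.001]
ft_force: [-0.2, 0.4, -0.0]
width: 55.2
finger_force: 0.0
```

{"method": "servo_tool", "body": {
  "motion": [
    {"tx": 0, "ty": 0, "tz": 0, "ax": 0, "ay": 0, "az": 0},
    {"tx": 0, "ty": 0, "tz": 0, "ax": 0, "ay": 0, "az": 0},
    {"tx": 0, "ty": 0, "tz": 0, "ax": 0, "ay": 0, "az": 0},
    {"tx": 0, "ty": 0, "tz": 0, "ax": 0, "ay": 0, "az": 0},
    {"tx": 0, "ty": 0, "tz": 0, "ax": 0, "ay": 0, "az": 0}
  ]
}}

```text
time_s: 4.1
eef_pos: [589.3, 34.0, 81.5]
ee_rot: [-0.0, 0.949, 0.316, -0.0]
ft_force: [0.3, -0.2, 0.4]
width: 23.4
finger_force: 30.0
```

```bash
cat >> h.py <<'E'
OFF=np.zeros(3)
def path(A,B,n=5):
    out=[]
    for u in np.linspace(0,1,n+1)[1:]:
        f,s,l=np.array(A)+(np.array(B)-np.array(A))*u
        p,T=tool(f,s,l);out.append((p+OFF,T))
    return out
E
python3 - <<'E'
from h import *
c=[[589.39,33.99,81.53],[0.0,0.948905,0.315561,0.0]]
def perp(f,s):
    R,o=stay(f,s,0);w=H+rz(PSI).apply([*PEG,0]);return (R.inv().apply(w-o))[:2].round(1)
q=solve(*PEG,.25)
W=[(0,.518,0),(.17,.27,0),(.34,.02,0),(.5,-.22,0),(.5,-.22,.25),(q[0],q[1],.25)]
for A,B in zip(W,W[1:]):
    r=rows(c,path(A,B));print(B,perp(*B[:2]));show(r);c=after(c,r[-1])
print(c);save(c)
E
```

```text
(0.17, 0.27, 0) [ 80.5 -65.2]
{"tx": 0.0038, "ty": 0.0059, "tz": -0.0003, "ax": -0.0, "ay": -0.0, "az": -0.005}
{"tx": 0.0079, "ty": 0.0121, "tz": -0.0003, "ax": -0.0, "ay": -0.0, "az": -0.01}
{"tx": 0.0119, "ty": 0.0186, "tz": -0.0003, "ax": -0.0, "ay": -0.0, "az": -0.0149}
{"tx": 0.0159, "ty": 0.0254, "tz": -0.0003, "ax": -0.0, "ay": -0.0, "az": -0.0199}
{"tx": 0.0199, "ty": 0.0324, "tz": -0.0003, "ax": -0.0, "ay": -0.0, "az": -0.0249}
(0.34, 0.02, 0) [112.8 -58.3]
{"tx": 0.0039, "ty": 0.0075, "tz": -0.0, "ax": -0.0, "ay": -0.0, "az": -0.0051}
{"tx": 0.0078, "ty": 0.0152, "tz": -0.0, "ax": -0.0, "ay": -0.0, "az": -0.0101}
{"tx": 0.0116, "ty": 0.0231, "tz": -0.0, "ax": -0.0, "ay": -0.0, "az": -0.0152}
{"tx": 0.0154, "ty": 0.0314, "tz": -0.0, "ax": -0.0, "ay": -0.0, "az": -0.0203}
{"tx": 0.0191, "ty": 0.0398, "tz": -0.0, "ax": -0.0, "ay": -0.0, "az": -0.0254}
(0.5, -0.22, 0) [142.  -42.7]
{"tx": 0.0033, "ty": 0.0085, "tz": -0.0, "ax": -0.0, "ay": -0.0, "az": -0.0051}
{"tx": 0.0066, "ty": 0.0172, "tz": -0.0, "ax": -0.0, "ay": -0.0, "az": -0.0102}
{"tx": 0.0098, "ty": 0.0261, "tz": -0.
[... 551 characters left out ...]
5, "az": 0.0}
{"tx": 0.0152, "ty": 0.0065, "tz": 0.08, "ax": -0.0313, "ay": 0.0732, "az": 0.0}
(np.float64(0.47727238880229145), np.float64(-0.5037776645857809), 0.25) [145.3   0. ]
{"tx": -0.0077, "ty": 0.017, "tz": 0.0, "ax": 0.0, "ay": -0.0, "az": -0.0195}
{"tx": -0.0143, "ty": 0.0344, "tz": 0.0, "ax": 0.0, "ay": -0.0, "az": -0.039}
{"tx": -0.0197, "ty": 0.0522, "tz": 0.0, "ax": 0.0, "ay": -0.0, "az": -0.0585}
{"tx": -0.024, "ty": 0.0702, "tz": 0.0, "ax": 0.0, "ay": -0.0, "az": -0.078}
{"tx": -0.0272, "ty": 0.0884, "tz": 0.0, "ax": 0.0, "ay": -0.0, "az": -0.0976}
[[621.64, 192.76500000000001, 141.305], [0.0060812626118888075, 0.9910160854549878, 0.04827267403658353, -0.12457883269591072]]
```

{"method": "servo_tool", "body": {
  "motion": [
    {"tx": 0.0038, "ty": 0.0059, "tz": 0, "ax": 0, "ay": 0, "az": -0.005},
    {"tx": 0.0079, "ty": 0.0121, "tz": 0, "ax": 0, "ay": 0, "az": -0.01},
    {"tx": 0.0119, "ty": 0.0186, "tz": 0, "ax": 0, "ay": 0, "az": -0.0149},
    {"tx": 0.0159, "ty": 0.0254, "tz": 0, "ax": 0, "ay": 0, "az": -0.0199},
    {"tx": 0.0199, "ty": 0.0324, "tz": -0.0003, "ax": 0, "ay": 0, "az": -0.0249}
  ]
}}

```text
time_s: 4.6
eef_pos: [604.4, 58.8, 81.2]
ee_rot: [-0.0, 0.961, 0.278, -0.0]
ft_force: [-1.0, -0.1, 1.1]
width: 23.1
finger_force: 30.0
```

{"method": "servo_tool", "body": {
  "motion": [
    {"tx": 0.0039, "ty": 0.0075, "tz": 0, "ax": 0, "ay": 0, "az": -0.0051},
    {"tx": 0.0078, "ty": 0.0152, "tz": 0, "ax": 0, "ay": 0, "az": -0.0101},
    {"tx": 0.0116, "ty": 0.0231, "tz": 0, "ax": 0, "ay": 0, "az": -0.0152},
    {"tx": 0.0154, "ty": 0.0314, "tz": 0, "ax": 0, "ay": 0, "az": -0.0203},
    {"tx": 0.0191, "ty": 0.0398, "tz": 0, "ax": 0, "ay": 0, "az": -0.0254}
  ]
}}

```text
time_s: 5.1
eef_pos: [618.7, 88.7, 81.3]
ee_rot: [-0.0, 0.971, 0.239, -0.0]
ft_force: [-2.4, -1.6, 0.4]
width: 23.1
finger_force: 30.0
```

{"method": "servo_tool", "body": {
  "motion": [
    {"tx": 0.0033, "ty": 0.0085, "tz": 0, "ax": 0, "ay": 0, "az": -0.0051},
    {"tx": 0.0066, "ty": 0.0172, "tz": 0, "ax": 0, "ay": 0, "az": -0.0102},
    {"tx": 0.0098, "ty": 0.0261, "tz": 0, "ax": 0, "ay": 0, "az": -0.0153},
    {"tx": 0.0129, "ty": 0.0352, "tz": 0, "ax": 0, "ay": 0, "az": -0.0204},
    {"tx": 0.016, "ty": 0.0446, "tz": 0, "ax": 0, "ay": 0, "az": -0.0255}
  ]
}}

```text
time_s: 5.6
eef_pos: [630.6, 122.2, 81.2]
ee_rot: [-0.0, 0.98, 0.2, -0.0]
ft_force: [-3.8, -1.3, -0.3]
width: 23.2
finger_force: 30.0
```

Fence is opening with the expected spring load. Lift.

{"method": "servo_tool", "body": {
  "motion": [
    {"tx": 0.0015, "ty": 0.0006, "tz": 0.0163, "ax": -0.0063, "ay": 0.0146, "az": 0},
    {"tx": 0.0038, "ty": 0.0016, "tz": 0.0325, "ax": -0.0125, "ay": 0.0293, "az": 0},
    {"tx": 0.0069, "ty": 0.0029, "tz": 0.0485, "ax": -0.0188, "ay": 0.0439, "az": 0},
    {"tx": 0.0107, "ty": 0.0045, "tz": 0.0644, "ax": -0.025, "ay": 0.0585, "az": 0},
    {"tx": 0.0152, "ty": 0.0065, "tz": 0.08, "ax": -0.0313, "ay": 0.0732, "az": 0}
  ]
}}

```text
time_s: 6.1
eef_pos: [642.3, 127.0, 142.0]
ee_rot: [0.025, 0.972, 0.199, -0.123]
ft_force: [-2.5, -1.1, -0.0]
width: 22.9
finger_force: 30.0
```

```bash
python3 - <<'E'
from rig import *
from h import *
for n in("top","side"):
    r=read_camera(n);np.savez(n+"1.npz",**r)
t=cv2.convertScaleAbs(load("top1")["color"][70:230,180:350],alpha=1.4);s=load("side1")["color"][150:270,150:350]
cv2.imwrite("pics/c2.png",np.vstack([cv2.resize(t,(425,400)),cv2.resize(s,(425,200))]) if 0 else np.hstack([cv2.resize(t,(425,400)),cv2.resize(s,(370,400*1))]))
E
```

```text
(no output)
```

View pics/c2.png

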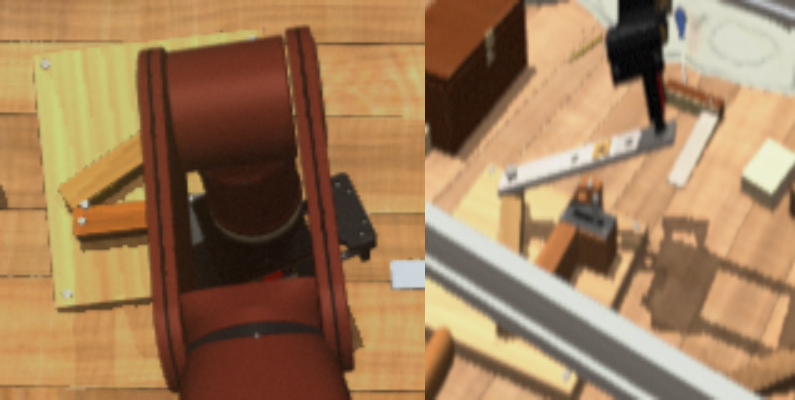

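The top crop shows the fence opened (hinge near (70,200)), with the arm hiding the stay. The side crop shows the stay tilted up beside the plate at (590,215), brass at (600,150), knob gripped. Swing it over.

{"method": "servo_tool", "body": {
  "motion": [
    {"tx": -0.0077, "ty": 0.017, "tz": 0, "ax": 0, "ay": 0, "az": -0.0195},
    {"tx": -0.0143, "ty": 0.0344, "tz": 0, "ax": 0, "ay": 0, "az": -0.039},
    {"tx": -0.0197, "ty": 0.0522, "tz": 0, "ax": 0, "ay": 0, "az": -0.0585},
    {"tx": -0.024, "ty": 0.0702, "tz": 0, "ax": 0, "ay": 0, "az": -0.078},
    {"tx": -0.0272, "ty": 0.0884, "tz": 0, "ax": 0, "ay": 0, "az": -0.0976}
  ]
}}

```text
time_s: 6.7
eef_pos: [620.8, 193.7, 140.5]
ee_rot: [0.006, 0.991, 0.047, -0.125]
ft_force: [-3.1, -1.0, 0.1]
width: 23.0
finger_force: 30.0
```

```bash
python3 - <<'E'
from rig import *
from h import *
print(get_obs()["ft_force"])
r=read_camera("side");np.savez("side2.npz",**r)
q=solve(*PEG,.25)
for nm,p in [("brasstop",pt(*q,.25,(150,0,5))),("pivot",pt(*q,.25,(0,0,8))),("peg",H+rz(PSI).apply([*PEG,80.5])),("pegbase",H+rz(PSI).apply([*PEG,56.5]))]:
    print(nm,p.round(1),proj(r,p).round(1))
for n in("side0","side2"):
    c=load(n);h=cv2.cvtColor(c["color"],cv2.COLOR_BGR2HSV)
    m=cv2.inRange(h,(15,120,90),(35,255,255));k,l,st,ce=cv2.connectedComponentsWithStats(m[140:260,180:350])
    print(n,[(st[i].tolist(),(ce[i]+[180,140]).round(1).tolist()) for i in range(1,k) if st[i][4]>12])
cv2.imwrite("pics/c3.png",cv2.resize(r["color"][175:245,200:320],None,fx=6.5,fy=6.5,interpolation=cv2.INTER_CUBIC))
E
```

```text
[-3.12829807 -1.01799857  0.05026254]
brasstop [709.7 201.4 104. ] [241.3 201.3]
pivot [855.1 215.6  69.8] [197.  201.7]
peg [708.5 201.3  80.5] [242.  208.8]
pegbase [708.5 201.3  56.5] [242.3 216.3]
side0 [([50, 20, 16, 8, 32], [237.4, 163.7]), ([20, 69, 27, 19, 206], [212.4, 217.9]), ([162, 113, 8, 7, 25], [345.8, 255.6])]
side2 [([50, 22, 13, 6, 25], [235.9, 164.3]), ([11, 69, 13, 16, 168], [197.7, 216.2])]
```

View pics/c3.png

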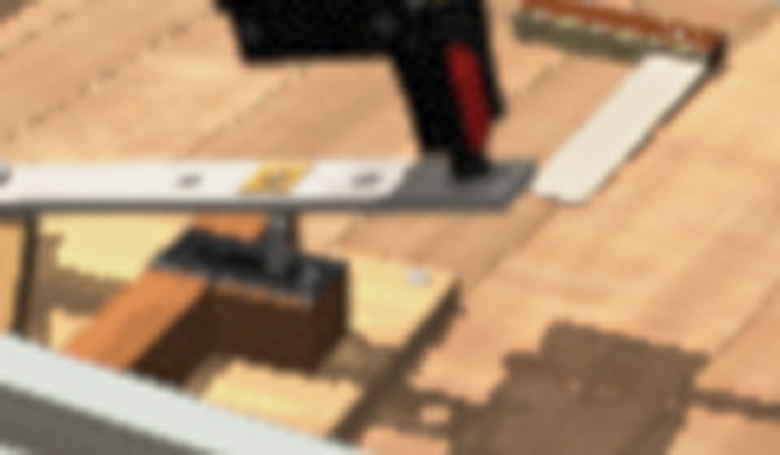

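The side crop shows the peg at (280,245) right beneath the brass plate (272,180), aligned within about 1 mm. I'll lower it in small steps.

```bash
cat >> h.py <<'E'
def lower(c,l0,l1,peg=PEG,n=5):
    ts=[]
    for l in np.linspace(l0,l1,n+1)[1:]:
        q=solve(*peg,l);p,T=tool(*q,l);ts.append((p+OFF,T))
    return rows(c,ts)
E
python3 - <<'E'
from h import *
c=cmd()
for a,b in((.25,.175),(.175,.14),(.14,.12)):
    r=lower(c,a,b);print(b);show(r);c=after(c,r[-1]);print(c)
E
```

```text
0.175
{"tx": -0.0008, "ty": -0.0003, "tz": -0.0047, "ax": 0.0005, "ay": -0.0048, "az": 0.0009}
{"tx": -0.0016, "ty": -0.0007, "tz": -0.0093, "ax": 0.001, "ay": -0.0095, "az": 0.0017}
{"tx": -0.0023, "ty": -0.0011, "tz": -0.014, "ax": 0.0015, "ay": -0.0143, "az": 0.0024}
{"tx": -0.003, "ty": -0.0014, "tz": -0.0188, "ax": 0.002, "ay": -0.019, "az": 0.0031}
{"tx": -0.0037, "ty": -0.0017, "tz": -0.0235, "ax": 0.0025, "ay": -0.0238, "az": 0.0037}
[[618.865, 191.49, 123.68], [0.004714198560830264, 0.9946988891973307, 0.05425790961548962, -0.08722370896541301]]
0.14
{"tx": -0.0003, "ty": -0.0001, "tz": -0.0022, "ax": 0.0002, "ay": -0.0022, "az": 0.0003}
{"tx": -0.0006, "ty": -0.0003, "tz": -0.0045, "ax": 0.0005, "ay": -0.0044, "az": 0.0006}
{"tx": -0.0009, "ty": -0.0004, "tz": -0.0067, "ax": 0.0007, "ay": -0.0066, "az": 0.0008}
{"tx": -0.0012, "ty": -0.0005, "tz": -0.0089, "ax": 0.001, "ay": -0.0088, "az": 0.0011}
{"tx": -0.0015, "ty": -0.0007, "tz": -0.0112, "ax": 0.0012, "ay": -0.0111, "az": 0.0013}
[[617.74, 190.965, 115.28], [0.0039626856475271895, 0.9959626880988894, 0.05636277006435742, -0.06975571079105902]]
0.12
{"tx": -0.0002, "ty": -0.0, "tz": -0.0013, "ax": 0.0001, "ay": -0.0012, "az": 0.0001}
{"tx": -0.0004, "ty": -0.0001, "tz": -0.0025, "ax": 0.0003, "ay": -0.0025, "az": 0.0002}
{"tx": -0.0005, "ty": -0.0002, "tz": -0.0038, "ax": 0.0004, "ay": -0.0037, "az": 0.0004}
{"tx": -0.0007, "ty": -0.0002, "tz": -0.0051, "ax": 0.0006, "ay": -0.005, "az": 0.0005}
{"tx": -0.0008, "ty": -0.0003, "tz": -0.0064, "ax": 0.0007, "ay": -0.0063, "az": 0.0006}
[[617.14, 190.74, 110.48], [0.0034908872797492167, 0.9965544057526051, 0.05733609319928392, -0.05983061505379432]]
```

{"method": "servo_tool", "body": {
  "motion": [
    {"tx": -0.0008, "ty": -0.0003, "tz": -0.0047, "ax": 0.0005, "ay": -0.0048, "az": 0.0009},
    {"tx": -0.0016, "ty": -0.0007, "tz": -0.0093, "ax": 0.001, "ay": -0.0095, "az": 0.0017},
    {"tx": -0.0023, "ty": -0.0011, "tz": -0.014, "ax": 0.0015, "ay": -0.0143, "az": 0.0024},
    {"tx": -0.003, "ty": -0.0014, "tz": -0.0188, "ax": 0.002, "ay": -0.019, "az": 0.0031},
    {"tx": -0.0037, "ty": -0.0017, "tz": -0.0235, "ax": 0.0025, "ay": -0.0238, "az": 0.0037}
  ]
}}

```text
time_s: 7.25
eef_pos: [618.6, 191.1, 123.2]
ee_rot: [0.005, 0.995, 0.054, -0.087]
ft_force: [-3.9, -0.5, 0.4]
width: 23.2
finger_force: 30.0
```

{"method": "servo_tool", "body": {
  "motion": [
    {"tx": -0.0003, "ty": -0.0001, "tz": -0.0022, "ax": 0.0002, "ay": -0.0022, "az": 0.0003},
    {"tx": -0.0006, "ty": -0.0003, "tz": -0.0045, "ax": 0.0005, "ay": -0.0044, "az": 0.0006},
    {"tx": -0.0009, "ty": -0.0004, "tz": -0.0067, "ax": 0.0007, "ay": -0.0066, "az": 0.0008},
    {"tx": -0.0012, "ty": -0.0005, "tz": -0.0089, "ax": 0.001, "ay": -0.0088, "az": 0.0011},
    {"tx": -0.0015, "ty": -0.0007, "tz": -0.0112, "ax": 0.0012, "ay": -0.0111, "az": 0.0013}
  ]
}}

```text
time_s: 7.75
eef_pos: [617.8, 191.0, 115.0]
ee_rot: [0.004, 0.996, 0.056, -0.069]
ft_force: [-3.6, -0.2, 0.5]
width: 23.2
finger_force: 30.0
```

{"method": "servo_tool", "body": {
  "motion": [
    {"tx": -0.0002, "ty": 0, "tz": -0.0013, "ax": 0.0001, "ay": -0.0012, "az": 0.0001},
    {"tx": -0.0004, "ty": -0.0001, "tz": -0.0025, "ax": 0.0003, "ay": -0.0025, "az": 0.0002},
    {"tx": -0.0005, "ty": -0.0002, "tz": -0.0038, "ax": 0.0004, "ay": -0.0037, "az": 0.0004},
    {"tx": -0.0007, "ty": -0.0002, "tz": -0.0051, "ax": 0.0006, "ay": -0.005, "az": 0.0005},
    {"tx": -0.0008, "ty": -0.0003, "tz": -0.0064, "ax": 0.0007, "ay": -0.0063, "az": 0.0006}
  ]
}}

```text
time_s: 8.25
eef_pos: [617.2, 190.7, 110.4]
ee_rot: [0.003, 0.997, 0.057, -0.06]
ft_force: [-3.5, -0.7, -0.4]
width: 23.2
finger_force: 30.0
```

```bash
python3 - <<'E'
from h import *
from rig import *
f=get_obs();print(f["ft_force"],f["wrist_torque"])
r=read_camera("side");cv2.imwrite("pics/c4.png",cv2.resize(r["color"][175:245,200:320],None,fx=6.5,fy=6.5,interpolation=cv2.INTER_CUBIC))
c=[[617.14,190.74,110.48],[0.003491,0.996554,0.057336,-0.059831]];save(c)
for a,b in((.12,.1),(.1,.07),(.07,.035),(.035,0)):
    r=lower(c,a,b);print(b);show(r);c=after(c,r[-1]);print(c)
E
```

```text
[-3.48629714 -0.66465193 -0.36527247] [-0.03834252  0.44348676 -0.00148636]
0.1
{"tx": -0.0002, "ty": -0.0001, "tz": -0.0013, "ax": 0.0002, "ay": -0.0012, "az": 0.0001}
{"tx": -0.0004, "ty": -0.0001, "tz": -0.0026, "ax": 0.0003, "ay": -0.0025, "az": 0.0002}
{"tx": -0.0005, "ty": -0.0002, "tz": -0.0038, "ax": 0.0005, "ay": -0.0038, "az": 0.0003}
{"tx": -0.0007, "ty": -0.0002, "tz": -0.0051, "ax": 0.0006, "ay": -0.005, "az": 0.0004}
{"tx": -0.0008, "ty": -0.0003, "tz": -0.0064, "ax": 0.0008, "ay": -0.0063, "az": 0.0005}
[[616.54, 190.51500000000001, 105.68], [0.0028529194669781846, 0.9970559292160708, 0.05815646884241757, -0.0498914822126331]]
0.07
{"tx": -0.0002, "ty": -0.0001, "tz": -0.002, "ax": 0.0002, "ay": -0.0019, "az": 0.0001}
{"tx": -0.0004, "ty": -0.0001, "tz": -0.0039, "ax": 0.0004, "ay": -0.0038, "az": 0.0003}
{"tx": -0.0007, "ty": -0.0002, "tz": -0.0058, "ax": 0.0006, "ay": -0.0057, "az": 0.0004}
{"tx": -0.0009, "ty": -0.0003, "tz": -0.0078, "ax": 0.0009, "ay": -0.0076, "az": 0.0005}
{"tx": -0.0011, "ty": -0.0003, "tz": -0.0097, "ax": 0.0011, "ay": -0.0095, "az": 0.0006}
[
[... 614 characters left out ...]
500000000003, 89.855], [0.0010509115604151417, 0.9980564892631093, 0.059786965616878886, -0.01754019860250499]]
0
{"tx": -0.0002, "ty": -0.0001, "tz": -0.0023, "ax": 0.0003, "ay": -0.0023, "az": 0.0001}
{"tx": -0.0004, "ty": -0.0001, "tz": -0.0046, "ax": 0.0005, "ay": -0.0045, "az": 0.0001}
{"tx": -0.0006, "ty": -0.0002, "tz": -0.0068, "ax": 0.0008, "ay": -0.0067, "az": 0.0001}
{"tx": -0.0007, "ty": -0.0002, "tz": -0.0091, "ax": 0.0011, "ay": -0.0089, "az": 0.0001}
{"tx": -0.0009, "ty": -0.0002, "tz": -0.0114, "ax": 0.0013, "ay": -0.0111, "az": 0.0002}
[[614.2149999999999, 189.91500000000002, 81.305], [6.068027855625153e-05, 0.9981918308321323, 0.060108776240906665, -1.4025700929225227e-05]]
```

No vertical load with the bar's underside already below the peg's top, so the peg is in the hole. Continuing.

{"method": "servo_tool", "body": {
  "motion": [
    {"tx": -0.0002, "ty": -0.0001, "tz": -0.0013, "ax": 0.0002, "ay": -0.0012, "az": 0.0001},
    {"tx": -0.0004, "ty": -0.0001, "tz": -0.0026, "ax": 0.0003, "ay": -0.0025, "az": 0.0002},
    {"tx": -0.0005, "ty": -0.0002, "tz": -0.0038, "ax": 0.0005, "ay": -0.0038, "az": 0.0003},
    {"tx": -0.0007, "ty": -0.0002, "tz": -0.0051, "ax": 0.0006, "ay": -0.005, "az": 0.0004},
    {"tx": -0.0008, "ty": -0.0003, "tz": -0.0064, "ax": 0.0008, "ay": -0.0063, "az": 0.0005}
  ]
}}

```text
time_s: 8.8
eef_pos: [616.5, 190.5, 105.6]
ee_rot: [0.003, 0.997, 0.058, -0.05]
ft_force: [-3.4, -0.4, -0.3]
width: 23.3
finger_force: 30.0
```

{"method": "servo_tool", "body": {
  "motion": [
    {"tx": -0.0002, "ty": -0.0001, "tz": -0.002, "ax": 0.0002, "ay": -0.0019, "az": 0.0001},
    {"tx": -0.0004, "ty": -0.0001, "tz": -0.0039, "ax": 0.0004, "ay": -0.0038, "az": 0.0003},
    {"tx": -0.0007, "ty": -0.0002, "tz": -0.0058, "ax": 0.0006, "ay": -0.0057, "az": 0.0004},
    {"tx": -0.0009, "ty": -0.0003, "tz": -0.0078, "ax": 0.0009, "ay": -0.0076, "az": 0.0005},
    {"tx": -0.0011, "ty": -0.0003, "tz": -0.0097, "ax": 0.0011, "ay": -0.0095, "az": 0.0006}
  ]
}}

```text
time_s: 9.3
eef_pos: [615.7, 190.3, 98.3]
ee_rot: [0.002, 0.998, 0.059, -0.035]
ft_force: [-1.9, -0.1, -0.8]
width: 23.1
finger_force: 30.0
```

{"method": "servo_tool", "body": {
  "motion": [
    {"tx": -0.0002, "ty": -0.0001, "tz": -0.0023, "ax": 0.0002, "ay": -0.0022, "az": 0.0001},
    {"tx": -0.0004, "ty": -0.0002, "tz": -0.0046, "ax": 0.0005, "ay": -0.0044, "az": 0.0002},
    {"tx": -0.0006, "ty": -0.0002, "tz": -0.0068, "ax": 0.0008, "ay": -0.0066, "az": 0.0003},
    {"tx": -0.0009, "ty": -0.0003, "tz": -0.0091, "ax": 0.001, "ay": -0.0088, "az": 0.0003},
    {"tx": -0.0011, "ty": -0.0003, "tz": -0.0114, "ax": 0.0013, "ay": -0.011, "az": 0.0004}
  ]
}}

```text
time_s: 9.8
eef_pos: [614.8, 190.0, 89.7]
ee_rot: [0.001, 0.998, 0.06, -0.017]
ft_force: [-2.7, -0.0, -0.0]
width: 22.9
finger_force: 30.0
```

{"method": "servo_tool", "body": {
  "motion": [
    {"tx": -0.0002, "ty": -0.0001, "tz": -0.0023, "ax": 0.0003, "ay": -0.0023, "az": 0.0001},
    {"tx": -0.0004, "ty": -0.0001, "tz": -0.0046, "ax": 0.0005, "ay": -0.0045, "az": 0.0001},
    {"tx": -0.0006, "ty": -0.0002, "tz": -0.0068, "ax": 0.0008, "ay": -0.0067, "az": 0.0001},
    {"tx": -0.0007, "ty": -0.0002, "tz": -0.0091, "ax": 0.0011, "ay": -0.0089, "az": 0.0001},
    {"tx": -0.0009, "ty": -0.0002, "tz": -0.0114, "ax": 0.0013, "ay": -0.0111, "az": 0.0002}
  ]
}}

```text
time_s: 10.3
eef_pos: [614.2, 189.9, 81.2]
ee_rot: [0.0, 0.998, 0.06, 0.0]
ft_force: [-3.3, -1.0, -0.1]
width: 23.1
finger_force: 30.0
```

```bash
python3 - <<'E'
from h import *
from rig import *
r=read_camera("side");cv2.imwrite("pics/c5.png",cv2.resize(r["color"][175:245,200:320],None,fx=6.5,fy=6.5,interpolation=cv2.INTER_CUBIC))
E
```

```text
(no output)
```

View pics/c5.png

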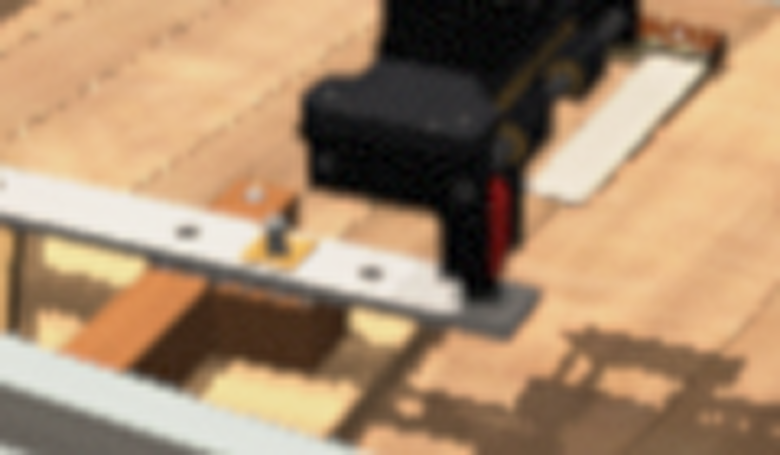

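The peg sticks up through the brass hole at (275,235), and the stay lies level. I'll hand the spring load to the peg, open and withdraw upward.

{"method": "servo_tool", "body": {
  "motion": [
    {"tx": -0.0005, "ty": 0, "tz": 0, "ax": 0, "ay": 0, "az": 0},
    {"tx": -0.001, "ty": 0, "tz": 0, "ax": 0, "ay": 0, "az": 0},
    {"tx": -0.0014, "ty": 0, "tz": 0, "ax": 0, "ay": 0, "az": 0},
    {"tx": -0.0018, "ty": 0, "tz": 0, "ax": 0, "ay": 0, "az": 0},
    {"tx": -0.0018, "ty": 0, "tz": 0, "ax": 0, "ay": 0, "az": 0}
  ]
}}

```text
time_s: 10.85
eef_pos: [613.4, 189.9, 81.6]
ee_rot: [0.0, 0.998, 0.06, 0.001]
ft_force: [-1.2, -0.1, -0.2]
width: 23.1
finger_force: 30.0
```

{"method": "servo_tool", "body": {
  "motion": [
    {"tx": 0, "ty": 0, "tz": 0, "ax": 0, "ay": 0, "az": 0},
    {"tx": 0, "ty": 0, "tz": 0, "ax": 0, "ay": 0, "az": 0},
    {"tx": 0, "ty": 0, "tz": 0, "ax": 0, "ay": 0, "az": 0},
    {"tx": 0, "ty": 0, "tz": 0, "ax": 0, "ay": 0, "az": 0},
    {"tx": 0, "ty": 0, "tz": 0, "ax": 0, "ay": 0, "az": 0}
  ],
  "fingers": 1
}}

```text
time_s: 11.35
eef_pos: [613.0, 189.9, 81.4]
ee_rot: [0.0, 0.998, 0.06, 0.0]
ft_force: [-0.7, -0.5, -0.2]
width: 55.3
finger_force: 0.0
```

{"method": "servo_tool", "body": {
  "motion": [
    {"tx": 0, "ty": 0, "tz": 0, "ax": 0, "ay": 0, "az": 0},
    {"tx": 0, "ty": 0, "tz": 0, "ax": 0, "ay": 0, "az": 0},
    {"tx": 0, "ty": 0, "tz": 0, "ax": 0, "ay": 0, "az": 0},
    {"tx": 0, "ty": 0, "tz": 0, "ax": 0, "ay": 0, "az": 0},
    {"tx": 0, "ty": 0, "tz": 0, "ax": 0, "ay": 0, "az": 0}
  ]
}}

```text
time_s: 11.85
eef_pos: [612.9, 189.9, 81.3]
ee_rot: [0.0, 0.998, 0.06, 0.0]
ft_force: [0.2, -0.1, -0.1]
width: 85.8
finger_force: 0.0
```

{"method": "servo_tool", "body": {
  "motion": [
    {"tx": 0, "ty": 0, "tz": 0.02, "ax": 0, "ay": 0, "az": 0},
    {"tx": 0, "ty": 0, "tz": 0.04, "ax": 0, "ay": 0, "az": 0},
    {"tx": 0, "ty": 0, "tz": 0.07, "ax": 0, "ay": 0, "az": 0},
    {"tx": 0, "ty": 0, "tz": 0.11, "ax": 0, "ay": 0, "az": 0},
    {"tx": 0, "ty": 0, "tz": 0.15, "ax": 0, "ay": 0, "az": 0}
  ]
}}

```text
time_s: 12.35
eef_pos: [613.1, 190.0, 196.7]
ee_rot: [-0.0, 0.998, 0.06, 0.001]
ft_force: [0.3, 0.1, -0.1]
width: 87.2
finger_force: 0.0
```

{"method": "servo_tool", "body": {
  "motion": [
    {"tx": -0.04, "ty": 0, "tz": 0.02, "ax": 0, "ay": 0, "az": 0},
    {"tx": -0.08, "ty": 0, "tz": 0.04, "ax": 0, "ay": 0, "az": 0},
    {"tx": -0.12, "ty": 0, "tz": 0.06, "ax": 0, "ay": 0, "az": 0},
    {"tx": -0.16, "ty": 0, "tz": 0.08, "ax": 0, "ay": 0, "az": 0},
    {"tx": -0.2, "ty": 0, "tz": 0.1, "ax": 0, "ay": 0, "az": 0}
  ]
}}

```text
time_s: 12.85
eef_pos: [462.0, 190.0, 271.4]
ee_rot: [-0.0, 0.998, 0.06, 0.001]
ft_force: [-0.6, -0.6, 0.4]
width: 87.0
finger_force: 0.0
```

```bash
python3 - <<'E'
from h import *
from rig import *
r=read_camera("side");t=read_camera("top")
cv2.imwrite("pics/c6.png",np.hstack([cv2.resize(r["color"][165:245,200:320],(400,400)),cv2.resize(cv2.convertScaleAbs(t["color"][70:230,180:350],alpha=1.4),(400,400))]))
E
```

```text
(no output)
```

View pics/c6.png

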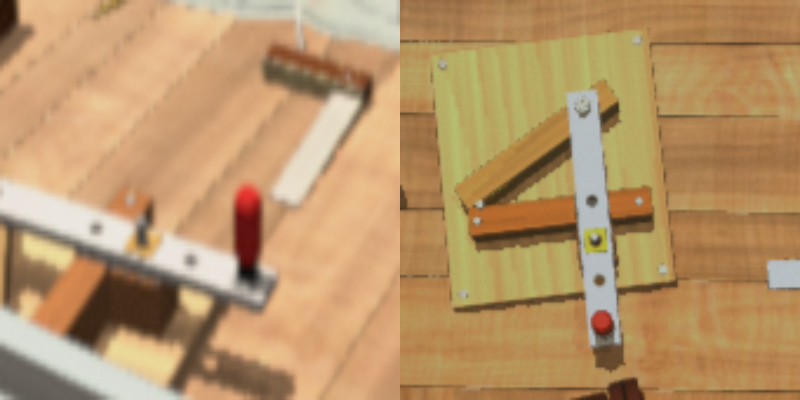

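Both views show the peg through the brass hole (side (140,235), top (595,238)). The stay is level, the fence is held open, and the gripper is clear. I'll hand it in.

```bash
python3 -c "
from rig import *
print(close_job())"
```

```text
the job is handed in; nothing more can be done
None
```

The fence is held open by the stay, its brass hole fully down over the peg and lying level; the gripper is clear, no contact force on the peg was felt above about 4 N, and the job was handed in at about 13 s.

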